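Shut off the drying air and show the vial's base to the inspection camera

ROBOT

A 6-joint arm with a two-finger parallel gripper is mounted at the origin on a cart in front of the work surface, level with it; the furniture and walls round the work are solid. World frame = base frame: x ahead of the robot, y to its left, z up, the work surface at z = 0. Lengths are in m, angles in rad, forces in N, time in s.
With the tool pointing down it reaches from about 0.275 to 0.875 m from the base axis. Payload 12.5 kg.
Tool frame: the origin (TCP) lies at the very end of the fingers, on their centre line; the grasp point (between the pads) lies 19 mm behind it (pinch_z is the z of the grasp point in the tool frame, in m); z points along the fingers, y is the line along which they close (so a half turn about z gives the same grasp; the last joint's range is limited). The gripper opens to 85 mm and grips with 20 to 120 N. Pads are 22 mm wide; open, the fingers measure 114 mm over their backs; the gripper's body (76 mm by 85 mm) begins 54 mm behind the grasp point. The pads swing forward as they close: fully open they stand 13 mm farther back than shut.
Start: joints at [-1.207, 0.351, 1.652, -0, 1.139, -0.085], TCP at [0.239, -0.496, 0.231] pointing down, gripper open.
Joint ranges: [-2.75, 2.75], [-0.79, 2.1], [0.01, 2.65], [-1.57, 4.71], [0.07, 3.14], [-2.87, 2.87]. Speed limits (rad/s): [2.22, 2.22, 2.79, 3.14, 3.14, 3.14].

INTERFACE

Orientations are given as a unit quaternion [x, y, z, w].
In Python, from workcell import move_pose, servo_line, move_j, move_gripper, sleep, solve_ik, grab_frame, PlanningError, hand_in, spot_in, cut_out, get_t, get_qpos, get_joint_vel, get_joint_torque, get_tcp_pos, get_orientation, get_wrist_force, get_moment, get_finger_gap, get_grasp_force, pinch_z gives the robot as it stands. Calls block until the motion is done:
- move_pose(position, orientation): joint-space move of the TCP to a pose.
- servo_line(position, rot=None, feed=0.15, max_force=None): straight line of the TCP; rot=None keeps the orientation; feed is the mean speed in m/s. With max_force (N) it stops when the force on the tool has changed by that much, and returns True; else False.
- move_j(angles): joint-space move.
- move_gripper(opening, effort=None): finger opening in m; effort is the grip in N (None keeps the last); returns when the fingers have stopped.
- sleep(seconds).
- solve_ik(position, orientation): joint angles nearest the present ones, or None.
- grab_frame(name): name is "side" or "top" or "wrist"; returns a dict with "frame" (384x512x3 uint8, red, green, blue), "depth" (384x512 float32, m along the optical axis (not along the pixel's ray), 0 where there is no reading), "intrinsics" (3x3 intrinsics, pixels), "eye" and "attitude" of the camera in the world. Camera axes: x right, y down, z forward; pixel columns grow to the right and rows downward; lengths in m; the calibration is good to about 2 mm. A picture is of the moment at which its call begins.
A pose or a line that the arm cannot do raises PlanningError and nothing moves.
- hand_in(): hands the job in; it is judged then, once.
Trained networks look in the newest picture that a camera, given by its name, has taken for a name from the list of things; names that differ only in an ending like _2 or _b are one class to them, and where a whole thing is asked for, a point or a joint stands for the part that bears it (a point fixed in the world has none). Each returns a list of dicts, best first, with "confidence" (0 to 1); they miss things now and then, are a little off and sometimes report something else, mostly with a low value. They report only what shows in the picture. A call takes as long as a camera call. They do not tell look-alikes from the thing itself.
- spot_in(camera, target): "box" ([left, top, right, bottom] in pixels, round what is visible of it).
- cut_out(camera, target): "mask" (384x512 bool, what is visible of it) and "box" ([left, top, right, bottom] in pixels, round what is visible of it).
Readings, each from a call of its own:
- get_t(): time.
- get_qpos(): joint angles.
- get_joint_vel(): joint speeds.
- get_joint_torque(): joint torques, N m.
- get_tcp_pos(): TCP position.
- get_orientation(): TCP orientation.
- get_wrist_force(): force on the tool from outside, world axes, zero at the start.
- get_moment(): the same for the moment, N m.
- get_finger_gap(): finger opening in m.
- get_grasp_force(): force on a finger pad.
Only numpy, scipy, OpenCV 4.12 (cv2) and the standard library are available. Lean on these libraries where they do the work, as an engineer would, in place of code of your own. Each camera call takes 0.05 s, during which the arm holds its last target. There are 200 camera calls.

TASK

The soil vial standing in the dry-air unit has come out of cold storage and its glass is now clear of fog. Shut the air off by swinging the blue valve lever clockwise, fully home to its stop square to the pipe (this also takes it off the cap), then lift the vial out of its well and hold its bottom squarely to the inspection camera to be checked for frost cracks: underside facing the lens, centred on the lens axis, 10 cm from the lens front, held still. Finish while holding it there with the valve still shut; do not touch the camera with vial or gripper, and leave the other vials and the tape roll where they are.

Things in the scene. Friction and masses are not known exactly. Their poses are not given: they have to be found in the camera images.
- dry_air_unit: fixed dry-air unit, grey plate 100 mm along x, y = -125 to +150 mm. Origin on the bench below the valve stem; z up; front faces -x. At y = -75 mm an aluminium block, 76 x 76 mm, 58 mm high, holds the vial in a well; brass valve at y = 0; grey pump box at y = +57 to +143 mm with an upright drying column (pale orange filling, black ends), 60 mm across, axis y = +100 mm, top 135 mm above the bench
- valve (a joint): angle of the blue valve lever about its upright stem, rad: 0 = open, lever along the pipe (unit's -y), right over the vial's cap, blocking it; pi/2 = shut, on its stop, lever pointing to the unit's front (-x). Grows clockwise from above. Friction of about 0.22 N m holds it where it is left; no spring. Starts within 0.2 rad of open
- lever_grip (a point): point on the lever's blue sleeve at mid height, 105 mm from the stem axis, 118 mm above the bench. The sleeve is 14 mm wide, 12 mm high and runs from 48 to 128 mm from the stem axis; the frame turns with the lever, its -y points along the lever away from the stem
- valve_hinge (a point): point on the lever's turning axis (vertical), 118 mm above the bench; the hub there is 25 mm across, its top 124 mm above the bench
- well_mouth (a point): centre of the well's mouth, in the block's top face, 58 mm above the bench; the well is 49 mm across and 44 mm deep, its floor 14 mm above the bench
- vial: the round glass soil vial with a white ribbed cap standing loose in the well, 46 mm across, 90 mm high, about 0.11 kg; origin at the centre of its underside, z along its axis to the cap. The cap (fixed to it) is 44 mm across, the top 23 mm. In the well its top is 104 mm above the bench, 8 mm under the open lever
- vial_center (a point): point on the vial's axis half-way up, 45 mm above its underside
- vial_base (a point): centre of the vial's underside
- camera_stand: fixed stand of the inspection camera: dark grey metal foot 135 x 85 mm with an upright post 135 mm high at its back; origin on the bench under the foot; its front, where the camera looks, is its -x
- camera_head: blue camera with lens and ring light (62 mm across), fixed on the stand. Origin at the centre of the lens front (front face of the ring light), 120 mm above the bench; z = lens axis, out of the lens, 55 degrees above horizontal towards the stand's front, so a vial shown to it leans 35 degrees from upright, cap towards the stand's front
- focus (a point): the point in the air on the lens axis 100 mm in front of the lens front, where the centre of the vial's underside is to be; same axes as the camera head
- other_vial_1: another capped soil vial, loose on the bench, 46 mm across, 90 mm high, origin at the centre of its underside; leave alone
- other_vial_2: another capped soil vial like it, loose on the bench; leave alone
- tape: roll of green tape lying flat, 88 mm across, 24 mm high, loose; origin at the centre of its underside; leave alone
Mind the look-alikes: they are no part of the job. Of the things that look like the camera_stand, the larger one is meant.

How it is judged:
On the way, in this order (a step that is already met when the one before it is completed fails the run):
1. the valve lever is fully shut while the vial still stands in its well (value of joint valve above 1.47 rad and height (world z) of vial_base below 0.025 m), for 0.2 s.
2. the vial is held by the gripper, lifted clear of the well, the valve still shut (height (world z) of vial_base above 0.062 m and contact force between the fingers and vial above 1 N and value of joint valve above 1.47 rad), for 0.2 s.
At the end, for the whole second after the job is handed in: The gripper alone holds the vial still in the air, base centre within 15 mm of the lens axis either way and 80 to 120 mm from the lens front, underside facing the lens, axis within 10 degrees of the lens axis; the valve is within 0.1 rad of its shut stop (value of joint valve above 1.47 rad and x of vial_base in the frame of focus between -0.015 and 0.015 m and y of vial_base in the frame of focus between -0.015 and 0.015 m and z of vial_base in the frame of focus between -0.02 and 0.02 m and angle between the z axis of vial and the z axis of camera_head, either way round below 0.175 rad and z of vial_center in the frame of focus above 0.02 m and contact force between the fingers and vial above 1 N and contact force between vial and dry_air_unit below 0.05 N and contact force between vial and camera_stand below 0.05 N and linear speed of vial below 0.02 m/s and angular speed of vial below 0.15 rad/s); the arm keeps its last pose, push and grip.
It fails at once if the vial is lifted while the air is on (valve more than 0.2 rad from shut) (height (world z) of vial_base above 0.03 m and value of joint valve below 1.37 rad).
It fails at once if the camera or its stand is touched by the arm or the vial (contact force between any of the arm, the fingers, vial and camera_stand above 1 N).
It fails at once if another vial or the tape roll is moved by more than 20 mm (distance of any of other_vial_1, other_vial_2, tape from where it was at the start of the episode above 0.02 m).
It also fails if it takes over 51 s, if anything falls off the work surface, if the arm or the gripper's body presses on something with over 40 N, if the wrist force passes 120 N, or if a joint passes its speed limit or range.

## Working session

There is one attempt and no reset: what is moved stays moved. The work goes in short steps, each a Python script; the robot and the scene stay as the last script left them, time stands still between calls to the robot, and variables do not carry over. Pictures are saved under pics/ and viewed, at most 10 in all, crops included, and the job is handed in when it is done.

```bash
mkdir -p pics; cat > h.py <<'E'
import numpy as np, cv2
from workcell import *
from scipy.spatial.transform import Rotation as R
def cloud(f):
    d=f["depth"];K=np.array(f["intrinsics"]);v,u=np.mgrid[:384,:512]
    p=np.stack([(u-K[0,2])*d/K[0,0],(v-K[1,2])*d/K[1,1],d],-1)
    a=np.array(f["attitude"]);A=a if a.shape==(3,3) else R.from_quat(a).as_matrix()
    P=p@A.T+np.array(f["eye"]);P[d==0]=np.nan
    return P
def save(n,img): cv2.imwrite("pics/"+n,img[...,::-1])
E
python3 - <<'E'
from h import *
fs={n:grab_frame(n) for n in("top","side")}
save("a.png",np.vstack([fs["top"]["frame"],fs["side"]["frame"]])[::1] if 0 else cv2.resize(np.hstack([fs["top"]["frame"],fs["side"]["frame"]]),(800,300)))
np.savez("f0.npz",**{n+k:fs[n][k] for n in fs for k in("frame","depth","intrinsics","eye","attitude")})
save("top.png",fs["top"]["frame"])
for n in fs:
  P=cloud(fs[n]);print(n,fs[n]["eye"],fs[n]["attitude"])
  for t in("dry_air_unit","valve","vial","camera_stand","camera_head","tape","other_vial_1"):
    for r in cut_out(n,t):
      m=r["mask"]; q=P[m]; print(t,round(r["confidence"],2),np.round(r["box"]),np.round(np.nanmedian(q,0),3),np.round(np.nanpercentile(q,[3,97],axis=0),3).tolist())
print(get_t(),pinch_z() if callable(pinch_z) else pinch_z)
E
```

```text
top [ 0.39003006 -0.22730318  1.5542309 ] [ 0.70795874 -0.70431771  0.0272031  -0.04462029]
valve 0.66 [149. 169. 191. 176.] [0.598 0.135 0.12 ] [[0.59, 0.055, 0.008], [0.624, 0.181, 0.129]]
valve 0.27 [274. 204. 300. 229.] [ 0.474 -0.283  0.023] [[0.417, -0.32, -0.004], [0.505, -0.241, 0.03]]
vial 0.51 [171. 163. 184. 180.] [0.616 0.091 0.104] [[0.586, 0.074, 0.077], [0.627, 0.108, 0.11]]
vial 0.19 [254. 213. 267. 224.] [ 0.448 -0.184  0.091] [[0.432, -0.202, 0.082], [0.465, -0.167, 0.095]]
camera_stand 0.92 [321. 175. 363. 205.] [ 0.548 -0.464  0.017] [[0.509, -0.53, 0.005], [0.596, -0.4, 0.135]]
camera_stand 0.62 [172. 166. 186. 180.] [0.613 0.087 0.102] [[0.586, 0.073, 0.049], [0.628, 0.105, 0.109]]
camera_stand 0.59 [385. 194. 418. 226.] [ 0.49  -0.66   0.018] [[0.454, -0.717, 0.003], [0.528, -0.62, 0.105]]
camera_head 0.83 [322. 180. 348. 196.] [ 0.543 -0.427  0.12 ] [[0.516, -0.472, 0.07], [0.568, -0.398, 0.137]]
camera_head 0.67 [389. 203. 406. 218.] [ 0.477 -0.637  0.094] [[0.455, -0.666, 0.064], [0.497, -0.619, 0.107]]
camera_head 0.54 [172. 164. 184. 179.] [0.613 0.089 0.1
[... 737 characters left out ...]
0.585, 0.05, 0.109], [0.604, 0.178, 0.126]]
vial 0.6 [190. 254. 201. 275.] [0.591 0.103 0.083] [[0.582, 0.084, 0.056], [0.62, 0.116, 0.106]]
camera_stand 0.74 [302. 137. 324. 172.] [ 0.477 -0.651  0.01 ] [[0.442, -0.778, -0.002], [0.529, -0.618, 0.103]]
camera_head 0.7 [270. 162. 288. 181.] [ 0.535 -0.42   0.117] [[0.509, -0.446, 0.055], [0.562, -0.396, 0.134]]
camera_head 0.57 [312. 146. 320. 160.] [ 0.47  -0.635  0.091] [[0.45, -0.658, 0.046], [0.489, -0.616, 0.105]]
tape 0.77 [274. 208. 295. 232.] [ 0.435 -0.296  0.017] [[0.411, -0.32, 0.002], [0.491, -0.24, 0.027]]
other_vial_1 0.76 [266. 216. 282. 241.] [ 0.439 -0.171  0.057] [[0.424, -0.236, -0.001], [0.462, -0.161, 0.093]]
0.8 -0.0187
```

View pics/a.png

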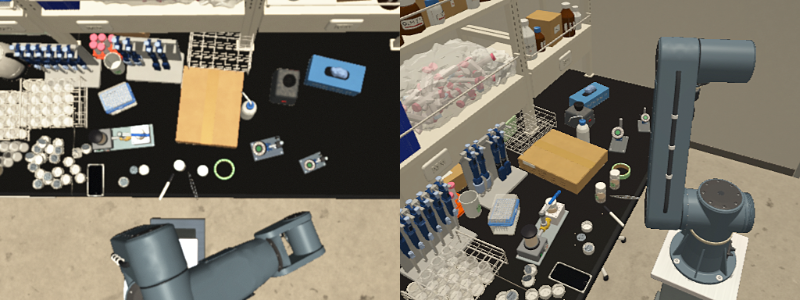

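View pics/top.png

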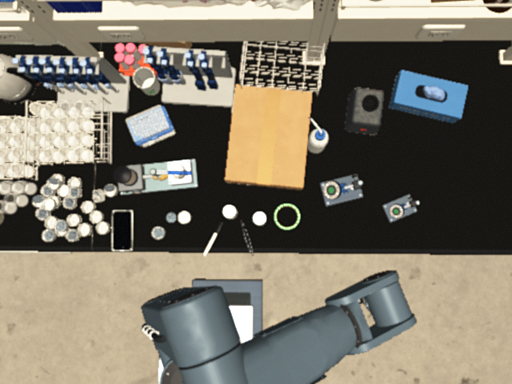

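The top view has the unit at (155,177), with its column at (125,175) and the vial, under the lever, at about (180,172). Possible mix-ups:
- **Vials:** the loose ones at (230,212) and (260,218), and the bench tubes at (184,217).
- **Camera stands:** the larger at (342,190) and the smaller at (400,208). The larger one is meant.

Next I'll take closer wrist views of the larger stand and the unit.

```bash
python3 - <<'E'
from h import *
print(np.round(get_orientation(),3))
q=R.from_euler('x',np.pi).as_quat()
out=[]
for i,p in enumerate([(0.50,-0.40,0.38),(0.54,0.15,0.38)]):
    move_pose(p,q); f=grab_frame("wrist"); np.savez(f"w{i}.npz",**f); out.append(f["frame"])
    print(get_t(),np.round(f["eye"],3),np.round(f["attitude"],3))
    P=cloud(f)
    for t in(("camera_stand","camera_head"),("dry_air_unit","valve","vial"))[i]:
      for r in cut_out("wrist",t):
        np.save(f"m_{t}.npy",r["mask"]) if r is not None else 0
        s=P[r["mask"]];print(t,round(r["confidence"],2),np.round(r["box"]),np.round(np.nanmedian(s,0),3),np.round(np.nanpercentile(s,[2,98],axis=0),3).tolist())
save("w.png",cv2.resize(np.hstack(out),(800,300)))
E
```

```text
[ 0.975  0.223  0.    -0.   ]
2.05 [ 0.575 -0.401  0.522] [-0.699  0.699  0.108 -0.107]
camera_stand 0.85 [249.  60. 364. 142.] [ 0.556 -0.463  0.077] [[0.514, -0.532, 0.007], [0.599, -0.4, 0.135]]
camera_stand 0.59 [399. 111. 504. 186.] [ 0.493 -0.653  0.017] [[0.449, -0.716, 0.001], [0.528, -0.619, 0.103]]
camera_stand 0.33 [  0. 142.  72. 185.] [ 0.474 -0.098  0.076] [[0.45, -0.107, 0.002], [0.492, -0.066, 0.091]]
camera_head 0.87 [253.  92. 318. 142.] [ 0.544 -0.429  0.12 ] [[0.514, -0.475, 0.067], [0.568, -0.399, 0.135]]
camera_head 0.83 [422. 144. 457. 184.] [ 0.478 -0.639  0.091] [[0.453, -0.67, 0.041], [0.499, -0.618, 0.104]]
camera_head 0.65 [ 78. 157. 140. 202.] [ 0.454 -0.196  0.085] [[0.431, -0.208, 0.006], [0.47, -0.168, 0.091]]
4.1917 [0.616 0.149 0.522] [-0.698  0.7    0.107 -0.107]
dry_air_unit 0.71 [127.  55. 354. 143.] [0.598 0.192 0.052] [[0.545, 0.054, 0.006], [0.65, 0.293, 0.135]]
valve 0.97 [234.  92. 352. 111.] [0.596 0.114 0.122] [[0.584, 0.044, 0.045], [0.607, 0.175, 0.125]]
vial 0.81 [283.  79. 324. 114.] [0.613 0.095 0.103] [[0.602, 0.073, 0.053], [0.626, 0.114, 0.105]]
vial 0.64 [449. 184. 512. 229.] [ 0.454 -0.171  0.072] [[0.431, -0.196, 0.007], [0.47, -0.162, 0.091]]
```

View pics/w.png

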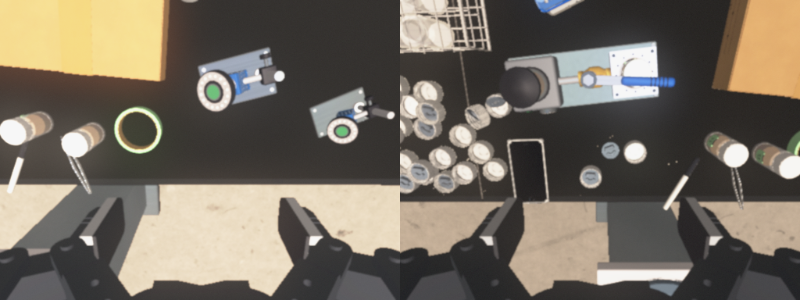

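The left view shows the larger stand's lens ring at (215,92), with its post at (275,76) and the box to its left. In the right view are the column at (525,87), the hub at (588,78), the blue lever over the vial's cap at (640,80), and the white block top. Now I'll fit the poses.

```bash
cat > fit.py <<'E'
from h import *
def sel(P,c,r,z0,z1):
    s=P.reshape(-1,3);s=s[~np.isnan(s[:,0])]
    return s[(np.hypot(s[:,0]-c[0],s[:,1]-c[1])<r)&(s[:,2]>z0)&(s[:,2]<z1)]
if __name__=="__main__":
    P=cloud(np.load("w1.npz"))
    for n,c,r,z0,z1 in(("col",(0.58,0.265),.06,.131,.139),("block",(0.61,0.09),.075,.054,.062),("cap",(0.613,0.09),.05,.100,.1075),("lever",(0.6,0.11),.1,.115,.13),("pump",(0.58,0.265),.07,.03,.1),("plate",(0.59,0.16),.17,.003,.012)):
        s=sel(P,c,r,z0,z1);
        print(n,len(s),"med z",np.round(np.median(s[:,2]),4),"rect",np.round(cv2.minAreaRect(s[:,:2].astype(np.float32)*1000)[0],1),np.round(cv2.minAreaRect(s[:,:2].astype(np.float32)*1000)[1:][0],1),round(cv2.minAreaRect(s[:,:2].astype(np.float32)*1000)[2],2),"circ",np.round(np.array(cv2.minEnclosingCircle(s[:,:2].astype(np.float32)*1000)[0]),1),round(cv2.minEnclosingCircle(s[:,:2].astype(np.float32)*1000)[1],1))
    # camera
    f=np.load("w0.npz");P=cloud(f)
    s=sel(P,(0.55,-0.465),.12,.003,.02);print("foot",len(s),np.median(s[:,2]),cv2.minAreaRect(s[:,:2].astype(np.float32)*1000))
    s=sel(P,(0.55,-0.47),.12,.13,.14);print("post",len(s),s.mean(0) if len(s) else 0)
    s=sel(P,(0.54,-0.42),.06,.085,.155)
    rng=np.random.default_rng(0);best=None
    for _ in range(1500):
        a=s[rng.choice(len(s),3)];n=np.cross(a[1]-a[0],a[2]-a[0]);l=np.linalg.norm(n)
        if l<1e-5: continue
        n/=l;n*=np.sign(n[2])
        if not .7<n[2]<.92: continue
        k=abs((s-a[0])@n)<.0025
        if best is None or k.sum()>best.sum(): best=k
    t=s[best];c=t.mean(0);n=np.linalg.svd(t-c)[2][2];n*=np.sign(n[2])
    B=np.linalg.svd(t-c)[2][:2];uv=((t-c)@B.T*1000).astype(np.float32)
    cc,rr=cv2.minEnclosingCircle(uv);print("ring",len(t),"n",n.round(3),"elev",np.degrees(np.arcsin(n[2])),"az",np.degrees(np.arctan2(n[1],n[0])),"centroid",c.round(4),"circ",(c+np.array(cc)/1000@B).round(4),rr)
    s=sel(P,(0.72,-0.25),.12,.02,.4);print("box z",np.percentile(s[:,2],[5,50,95]),s.min(0),s.max(0))
    im=f["frame"][85:150,235:370];save("crop.png",np.hstack([cv2.resize(im,(390,188)),cv2.resize(np.load("w1.npz")["frame"][50:115,220:355],(390,188))]))
E
python3 fit.py
```

```text
col 1951 med z 0.1332 rect [587.2 266.4] [57.3 57. ] 48.01 circ [587.4 265.8] 29.5
block 1944 med z 0.0579 rect [604.1 108.7] [ 76.1 109.9] 6.09 circ [604.6 103.5] 61.3
cap 685 med z 0.1032 rect [607.7  92.2] [40.9 40.2] 42.6 circ [606.5  92.4] 21.8
lever 1556 med z 0.1221 rect [597.6 109.2] [139.6  22.4] 89.58 circ [596.4 109.2] 69.8
pump 2724 med z 0.0516 rect [584.  252.4] [ 96.9 113.6] 6.14 circ [588.5 259.3] 63.4
plate 4704 med z 0.0078 rect [572.6 178. ] [311.7 281.8] 66.9 circ [566.2 176. ] 160.3
foot 2447 0.00987528069225152 ((544.2408447265625, -481.058349609375), (143.05882263183594, 140.00990295410156), 31.498737335205078)
post 566 [ 0.5490041  -0.45651002  0.13331767]
ring 1862 n [-0.137  0.551  0.823] elev 55.38186866739821 az 103.98942452745119 centroid [ 0.5404 -0.4213  0.1212] circ [ 0.5392 -0.4199  0.12  ] 31.213817596435547
box z [0.06746412 0.06953237 0.07149416] [ 0.6006509  -0.34542479  0.02005334] [ 0.68246842 -0.14048606  0.07364503]
```

View pics/crop.png

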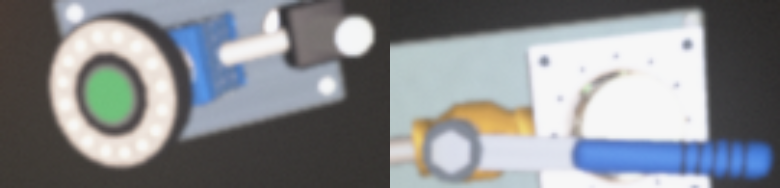

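The fits agree with the description:
- **Column to cap:** 174.8 mm apart (expected 175).
- **Unit yaw:** about 6.3°, with the stem at (0.599, 0.167).
- **Lens:** ring radius 31.2 mm, centre height 0.120, elevation 55.4°.

The crop confirms which stand and vial are meant. Next I'll swing the lever.

```bash
cat >> h.py <<'E'
YAW=np.radians(6.3); STEM=np.array([.5986,.1668])
ey=np.array([-np.sin(YAW),np.cos(YAW)]); ex=np.array([np.cos(YAW),np.sin(YAW)])
def lev(th,r,off):  # pusher behind the lever
    d=-ey*np.cos(th)-ex*np.sin(th); t=ey*np.sin(th)-ex*np.cos(th)
    return STEM+r*d-off*t
def ori(th): return (R.from_euler('z',YAW-th)*R.from_euler('x',np.pi)).as_quat()
E
python3 - <<'E'
from h import *
move_gripper(0.0,40)
z=.111; a=.1
move_pose([*lev(a,.095,.035),.18],ori(a))
print(get_qpos().round(2) if hasattr(get_qpos(),'round') else get_qpos(), get_t())
print(servo_line([*lev(a,.095,.035),z],feed=.1,max_force=8))
for th in list(np.arange(a,1.5,.23))+[1.5]:
    s=servo_line([*lev(th,.095,.019),z],rot=ori(th),feed=.12,max_force=25)
    print(round(th,2),s,np.round(get_wrist_force(),1))
th=1.75
s=servo_line([*lev(th,.095,.019),z],rot=ori(th),feed=.04,max_force=14)
print(s,np.round(get_wrist_force(),1),get_tcp_pos(),lev(1.571,.095,.019),get_t())
servo_line([*(lev(1.571,.095,.019)-.04*ey),z],feed=.15)
servo_line([*(lev(1.571,.095,.019)-.04*ey),.25],feed=.25)
move_gripper(.085)
f0=(0.54,0.09,0.34)
move_pose(f0,ori(YAW)); f=grab_frame("wrist"); np.savez("w2.npz",**f); save("w2.png",f["frame"])
from fit import sel
P=cloud(f)
for n,c,r,z0,z1 in(("cap",(0.607,0.092),.05,.098,.1075),("lever",(0.54,0.16),.1,.113,.13),("col",(0.587,0.266),.05,.130,.139)):
    s=sel(P,c,r,z0,z1); x=s[:,:2].astype(np.float32)*1000
    if len(s):print(n,len(s),cv2.minAreaRect(x),cv2.minEnclosingCircle(x),x.mean(0))
print(get_t(),get_finger_gap())
E
```

```text
[0.04 0.56 1.45 0.   1.12 1.6 ] 6.0417
False
0.1 False [0.9 0.1 0.6]
0.33 False [ 0.2 -0.5 -0.3]
0.56 False [-0.2 -0.1 -0.6]
0.79 False [ 0.5 -0.5  0.1]
1.02 False [ 0.8 -0.  -0. ]
1.25 False [ 0.3 -0.7 -0.3]Traceback (most recent call last):
  File "<stdin>", line 8, in <module>
workcell.PlanningError: the arm cannot follow that straight line within its joint ranges
```

```bash
python3 - <<'E'
from h import *
print(np.round(get_qpos(),2),get_tcp_pos(),get_finger_gap(),get_t())
f=grab_frame("wrist"); save("w3.png",f["frame"])
E
```

```text
[ 0.12  0.48  1.8  -0.    0.86  2.82] [0.52074661 0.10964192 0.11101249] -0.0001312327371469085 9.0833
```

View pics/w3.png

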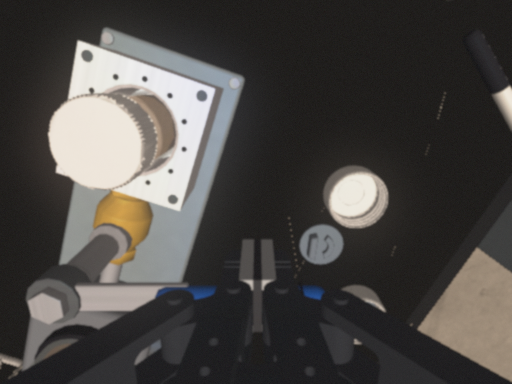

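The lever is following the fingers: hub at (52,303), with the blue sleeve beside the fingertips at (255,290). Only joint 6's limit stopped the move, so I'll finish with the yaw fixed.

```bash
python3 - <<'E'
from h import *
z=.111
for th,fd in((1.42,.08),(1.6,.05),(1.8,.04)):
    s=servo_line([*lev(th,.095,.019),z],feed=fd,max_force=14)
    print(th,s,np.round(get_wrist_force(),1),np.round(get_tcp_pos(),4),lev(1.571,.095,.019).round(4))
    if s: break
p=np.array(get_tcp_pos())[:2]-.03*ey
servo_line([*p,z],feed=.15)
servo_line([*p,.25],feed=.25)
move_gripper(.085)
move_pose((0.54,0.09,0.34),ori(YAW)); f=grab_frame("wrist"); np.savez("w2.npz",**f); save("w2.png",f["frame"])
from fit import sel
P=cloud(f)
for n,c,r,z0,z1 in(("cap",(0.607,0.092),.05,.098,.1075),("lever",(0.54,0.16),.1,.113,.128),("col",(0.587,0.266),.05,.130,.139)):
    s=sel(P,c,r,z0,z1); x=s[:,:2].astype(np.float32)*1000
    if len(s):print(n,len(s),np.median(s[:,2]),cv2.minAreaRect(x),cv2.minEnclosingCircle(x),x.mean(0))
print(get_t(),get_finger_gap())
F=np.array([.5392,-.4199,.120])+.1*np.array([-.1388,.5565,.8192])
print("focus",F)
E
```

```text
1.42 False [-0.3 -0.1 -0.2] [0.5113 0.1244 0.111 ] [0.5063 0.1375]Traceback (most recent call last):
  File "<stdin>", line 4, in <module>
workcell.PlanningError: the arm cannot follow that straight line within its joint ranges
```

```bash
python3 - <<'E'
from h import *
z=.111
for th,fd in((1.6,.05),(1.8,.04)):
    s=servo_line([*lev(th,.095,.019),z],rot=ori(1.1),feed=fd,max_force=14)
    print(th,s,np.round(get_wrist_force(),1),np.round(get_tcp_pos(),4),lev(1.571,.095,.019).round(4))
    if s: break
p=np.array(get_tcp_pos())[:2]-.03*ey
servo_line([*p,z],feed=.15)
servo_line([*p,.25],feed=.25)
move_gripper(.085)
move_pose((0.54,0.09,0.34),ori(YAW)); f=grab_frame("wrist"); np.savez("w2.npz",**f); save("w2.png",f["frame"])
from fit import sel
P=cloud(f)
for n,c,r,z0,z1 in(("cap",(0.607,0.092),.05,.098,.1075),("lever",(0.54,0.16),.1,.113,.128),("col",(0.587,0.266),.05,.130,.139)):
    s=sel(P,c,r,z0,z1); x=s[:,:2].astype(np.float32)*1000
    if len(s):print(n,len(s),np.median(s[:,2]),cv2.minAreaRect(x),cv2.minEnclosingCircle(x),x.mean(0))
print(get_t(),get_finger_gap())
F=np.array([.5392,-.4199,.120])+.1*np.array([-.1388,.5565,.8192])
print("focus",F)
E
```

```text
1.6 True [ 3.2 -8.2  0.9] [0.5066 0.1387 0.1111] [0.5063 0.1375]
cap 1273 0.10318137306250708 ((606.6223754882812, 92.48016357421875), (41.527740478515625, 42.01601791381836), 34.886783599853516) ((606.3137817382812, 92.24864196777344), 21.629154205322266) [606.8067   92.36056]
lever 1902 0.12169836902100081 ((538.674560546875, 201.2529296875), (138.72569274902344, 101.01290130615234), 3.603666305541992) ((537.2009887695312, 193.00819396972656), 78.25643157958984) [550.2211  164.13976]
col 2662 0.13302044131040622 ((587.0056762695312, 265.52862548828125), (58.80221176147461, 58.29951858520508), 67.66421508789062) ((586.9164428710938, 265.78692626953125), 29.81144142150879) [587.9386  264.82516]
12.75 0.08494669144481247
focus [ 0.52532 -0.36425  0.20192]
```

View pics/w2.png

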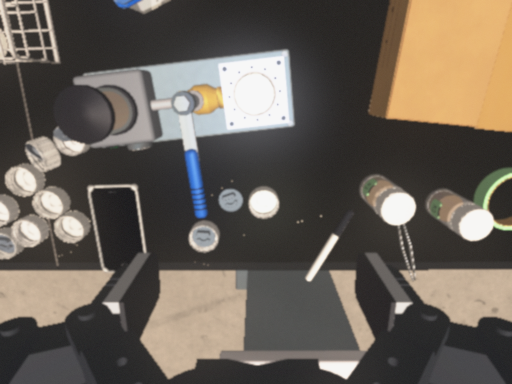

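The vial's cap is now free at (254,94), centred at (0.607, 0.0923). The lever runs from the hub (185,103) to (202,215), square to the pipe. I'll check its angle and the final IK, then grasp and lift.

```bash
cat >> h.py <<'E'
N=np.array([-.1388,.5565,.8192]);N/=np.linalg.norm(N); LENS=np.array([.5392,-.4199,.120]); F=LENS+.1*N
Y=np.array([N[1],-N[0],0]);Y/=np.linalg.norm(Y)
QF=R.from_matrix(np.c_[np.cross(Y,-N),Y,-N]).as_quat()
E
python3 - <<'E'
from h import *
f=np.load("w2.npz");P=cloud(f);im=f["frame"].astype(int)
def angle(P,im):
    m=(im[...,2]>im[...,0]+60)&(P[...,2]>.11)&(P[...,2]<.13)&(np.hypot(P[...,0]-STEM[0],P[...,1]-STEM[1])<.14)
    s=P[m];c=s.mean(0)[:2];d=np.linalg.svd(s[:,:2]-c,full_matrices=False)[2][0];d*=-np.sign(d[0]);e=c-STEM
    return m.sum(),[float(np.arctan2(-v@ex,-v@ey)) for v in(d,e)]
print("valve",angle(P,im))
L=.059
for k in(0,.07): print(k,solve_ik(F+N*(L+k),QF))
q=(R.from_euler('z',YAW+np.pi/2)*R.from_euler('x',np.pi)).as_quat()
print("grasp",solve_ik((.6068,.0923,.073),q))
move_pose((.6068,.0923,.20),q)
print(servo_line((.6068,.0923,.073),feed=.12,max_force=10))
move_gripper(.0,50)
print(get_finger_gap(),get_grasp_force(),get_t())
if get_finger_gap()>.035:
    servo_line((.6068,.0923,.30),feed=.15)
    sleep(.2);print(get_finger_gap(),get_grasp_force(),get_t(),get_wrist_force())
    f=grab_frame("side");save("s.png",cv2.resize(f["frame"][120:360,100:420],(640,480)))
E
```

```text
valve (np.int64(806), [1.5729706609038698, 1.5670234784749337])
0 [-0.45633261  0.32019936  1.77373255 -0.6958587   0.75303462 -0.25277435]
0.07 [-0.39351565  0.21525106  1.76119789 -0.64069769  0.88005282 -0.29207992]
grasp [ 7.51195751e-02  6.55968269e-01  1.59492924e+00 -4.44089210e-16
  8.90695142e-01 -3.48361677e-02]
False
0.04183946157603531 50.25721395009896 15.925
0.04165865710471588 50.562703308532946 17.7917 [ 0.31057112 -0.26081009 -1.07124255]
```

View pics/s.png

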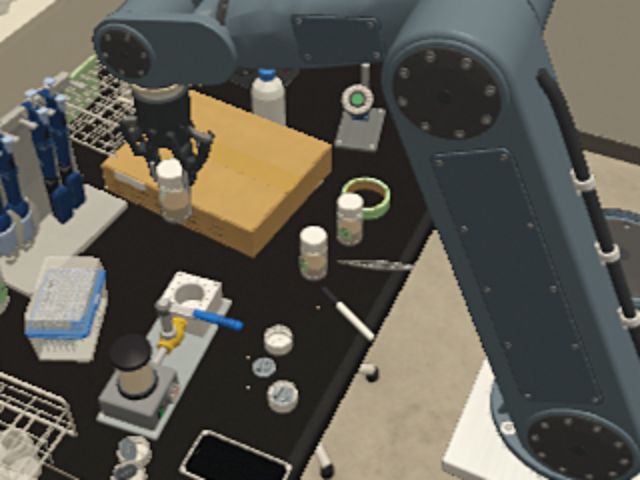

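The vial is held at (173,190) with its well empty, and the valve measures 1.57. Now I'll move it to the focus.

```bash
python3 - <<'E'
from h import *
L=.059
move_pose(F+N*(L+.07),QF)
print(servo_line(F+N*L,feed=.08,max_force=10)); sleep(.3)
print(np.round(get_tcp_pos()-(F+N*L),4),get_finger_gap(),get_grasp_force(),get_t())
for n in("side","top","wrist"):
    f=grab_frame(n);P=cloud(f)
    if n=="side": save("e.png",cv2.resize(f["frame"][90:270,190:370],(600,600)))
    for r in cut_out(n,"vial"):
        s=P[r["mask"]];s=s[~np.isnan(s[:,0])];s=s[np.linalg.norm(s-(F+.045*N),axis=1)<.07]
        if len(s)<15: continue
        a=(s-F)@N; 
        c=(s-F)-np.outer(a,N); c2=np.c_[c@Y,c@np.cross(N,Y)]
        print(n,r["confidence"],len(s),"axial",np.percentile(a,[2,50,98]).round(4),"rad",np.percentile(np.linalg.norm(c,axis=1),[10,50,90]).round(4),
          [np.median(c2[(a>lo)&(a<lo+.02)],0).round(4).tolist() for lo in(0.0,.02,.04) if ((a>lo)&(a<lo+.02)).sum()>5])
E
```

```text
False
[0.0001 0.0001 0.0003] 0.04140314837666682 50.58285758073907 20.6083
side 0.61 160 axial [0.0019 0.0724 0.0957] rad [0.0108 0.0224 0.0258] [[-0.0092, 0.0215], [-0.0128, 0.0195], [-0.0119, 0.0187]]
wrist 0.64 13336 axial [0.011  0.088  0.0896] rad [0.0085 0.0191 0.0231] [[-0.001, 0.0212], [0.0011, 0.0208], [0.0004, 0.0209]]
```

View pics/e.png

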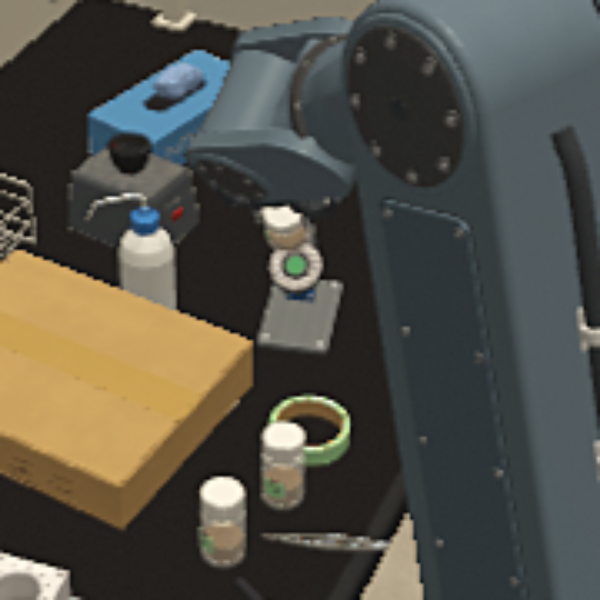

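The vial shows at (285,228) in front of the ring (296,265). Its cap top is 89.6 mm from the focus along the lens axis, and its glass is about 22 mm off that axis, which is right for a 46 mm vial. It is on axis and in place, so I'm handing in.

```bash
python3 -c "
from workcell import *
print(hand_in(),get_t())"
```

```text
the job is handed in; nothing more can be done
the job is handed in; nothing more can be done
```

I shut the valve (measured 1.57 rad, on its stop), lifted the vial out, and handed in at about 21 s with its underside held square to the larger camera, about 10 cm from the lens; the hand-in returned no verdict.

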